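# Pull the power module from the card frame

### The job

The plug-in power module in the leaning card frame has failed. Swing both of its ejector levers outward as far as they go so that it is pried loose, then draw it straight out by its grab handle. Lower it, without dropping it, into the carrying tray made for its width so that it stands upright on the tray's floor, and let go; leave the other things on the bench where they are.

Things in the scene. Friction and masses are not known exactly. Their poses are not given: they have to be found in the camera images.
- frame: grey and aluminium card cage, 150 x 181 x 100 mm, leaning back on a stand on the bench; it does not move. Origin on the bench below it. In the axes of bay: flat panels lie on both sides of the module in x, their faces at z = 87 mm; rails along x with lips at y = 76 to 91 mm either side, up to z = 98 mm; coaxial sockets up to z = 99 mm at x = 55 to 94 mm.
- bay (a point): middle of the back wall of the power module's bay in the frame, where the foot of the seated module rests. Its z axis points straight out of the bay, 35 degrees from vertical, leaning towards the robot; x points up the frame's slope, away from the robot; y along the module's length. The guides leave the module 1.5 mm of play each way in x and 3 mm in y, more in y while it is askew.
- module_grip (a point): centre of the power module's grab handle, a flat block 10 x 40 x 44 mm (x, y, z) in the middle of its front panel. Axes are the module's: z out of the panel (as the bay's z while in the bay), y from right lever to left. Panel 38 x 114 mm, face 22 mm below this point; body 36 x 104 x 84 mm behind it, its foot 110 mm below this point. Aluminium, 0.28 to 0.43 kg.
- module: the same power module; origin at the middle of its foot, same axes. Seated, it is at bay. Both levers swung out raise it about 7 mm in the bay; it must come out 84 mm along the bay's z to be clear of the guides.
- lever_left_tip (a point): point in the black ejector lever at the +y end of the panel, mid-blade, 45 mm from its pivot; z runs from the pivot along the blade. Blade 14 mm wide in x, 7 mm thick, 60 mm long, upright from the panel when closed. Pivot at y = +62 mm, 12 mm below module_grip, in the module's axes.
- lever_right_tip (a point): the same point in the other lever, the mirror image, its pivot at y = -62 mm
- lever_left (a joint): left lever: 0 rad closed (upright), grows as its top swings outward (+y), 0.96 at the stop. Takes 2 to 4 N near the top and stays where it is left. Closed, a toe below the pivot catches under the lip of the frame's rail; swung out, it pries on the rail. The levers may be worked one after the other: the module then comes up askew at first.
- lever_right (a joint): angle of the right lever: 0 closed, grows as its top swings outward (-y), 0.96 rad at the stop
- tray_wide: the carrying tray for this width of module: a black open tray with a foam floor, fixed to the bench, outside 62 x 144 x 48 mm (x, y, z), inside 54 x 136 mm, the foam's top 12 mm above the bench. Origin in the middle of its underside; its long side runs along its y. Either way round will do for the module.
- tray_narrow: a tray of the same make for narrower modules: outside 35 x 144 x 48 mm, inside 27 x 136 mm, too narrow for the power module. Origin in the middle of its underside, long side along y. Which tray stands left and which right changes.
- flux_pot: bystander: a round white pot, 52 mm across, 20 mm high; origin under its centre
- screwdriver: bystander: a screwdriver lying on the bench, about 180 mm long, its axis along x
- side_cutters: bystander: side cutters with yellow handles, about 130 mm long, lying on the bench
- multimeter: bystander: a hand-held multimeter lying flat, 158 x 88 x 45 mm
- solder_reel: bystander: a reel of solder, 56 mm across, 40 mm high; origin under its centre
Mind the look-alikes: they are no part of the job. Leave any purple look-alike of the tray_wide alone. What is shaped like the module but pink is not meant.

How it is judged (in metres and radians):
On the way, in this order (a step that is already met when the one before it is completed fails the run):
1. both levers are swung out at least 0.75 rad and have pried the module at least 4 mm up while it is still in its bay (value of joint each of lever_left, lever_right above 0.75 rad and z of module_grip in the frame of bay between 0.114 and 0.135 m), for 0.2 s.
2. the module has been drawn clear of the bay (distance between module_grip and bay above 0.196 m).
At the end, for the whole second after the job is handed in: the power module stands upright (within 7 degrees) and at rest on the foam floor of the wide tray (handle centre within 20 mm of the tray's middle across it, 25 mm along it, at standing height within 4 mm), and the robot has let go (x of module_grip in the frame of tray_wide between -0.02 and 0.02 m and y of module_grip in the frame of tray_wide between -0.025 and 0.025 m and z of module_grip in the frame of tray_wide between 0.117 and 0.126 m and angle between module_grip's own z axis and vertical below 0.12 rad and linear speed of module below 0.02 m/s); the robot touches nothing.
It fails at once if the module is let go, clear of the bay, with its foot more than 15 mm above the tray's floor (distance between module_grip and bay above 0.196 m and contact force between the fingers and module below 0.05 N and z of module_grip in the frame of tray_wide above 0.137 m).
It fails at once if a bystander is moved more than 30 mm (distance of any of flux_pot, screwdriver, side_cutters, multimeter, solder_reel from where it was at the start of the episode above 0.03 m).
It also fails if it takes over 59 s, if anything falls off the work surface, if the arm or the gripper's body presses on something with over 40 N, if the wrist force passes 120 N, or if a joint passes its speed limit or range.

### The arm

A 6-joint arm with a two-finger parallel gripper is mounted at the origin on the work surface. World frame = base frame: x ahead of the robot, y to its left, z up, the work surface at z = 0. Lengths are in mm, angles in rad, forces in N, time in s.
With the tool pointing down it reaches from about 375 to 925 mm from the base axis. Payload 5.7 kg.
Tool frame: the origin (TCP) lies between the finger pads; the fingertips stand 8 mm ahead of it and the grasp point (between the pads) lies 11 mm behind it; z points along the fingers, y is the line along which they close (so a half turn about z gives the same grasp; the last joint's range is limited). The gripper opens to 85 mm and grips with 20 to 120 N. Pads are 22 mm wide; open, the fingers measure 114 mm over their backs; the gripper's body (76 mm by 85 mm) begins 54 mm behind the grasp point. The pads swing forward as they close: fully open they stand 13 mm farther back than shut.
Start: joints at [1.009, 0.359, 1.51, -0, 1.272, -0.115], TCP at [259.236, 541.069, 199.967] pointing down, gripper open.
Joint ranges: [-2.97, 2.97], [-1.01, 2.36], [0.21, 2.38], [-0.96, 4.11], [0.2, 2.71], [-2.98, 2.98]. Speed limits (rad/s): [2.39, 2.39, 3.14, 3.14, 3.14, 3.14].

### API

Orientations are given as [roll, pitch, yaw] about the fixed x, y, z axes, in that order (R = Rz(yaw) Ry(pitch) Rx(roll)).
In Python, from workcell import read_state, camera, finish_job gives the robot as it stands.
- The arm moves only by the shell command python3 -m inch 'ROWS' [FORCE]. ROWS is JSON, a list of rows, each a list of 3 entries, a list of its own where there are three numbers: the closure, from 0 (fully open) to 1 (shut), then the shift along the world's x, y, z in mm, then the turn, a rotation vector about the world's x, y, z in degrees. In form: [[jaw, [tx, ty, tz], [ax, ay, az]], ...]. A call has 1 to 20 rows; each row shifts and turns the commanded pose from where the row before left it; what a row does not reach is not made up. A row lasts 1/8 s, in which the tool goes at most 62.5 mm and 10.7 degrees, less where a joint would pass 70% of its speed; a pose out of reach is approached as far as the arm can. A call with a gripper value outside its range is refused whole. The fingers move at their own pace and stop on an object; FORCE is the grip in N (left out, the last holds). Time passes only in rows, so rows that do not move let the fingers close. It gives the time, the measured TCP pose, the force, the opening and the grip force at its end, in the units of the state.
- read_state(): the state, without advancing time (a new reading comes with each control period).
- camera(name): name is "scene" or "top" or "wrist"; returns a dict with "pixels" (480x640x3 uint8, red, green, blue), "range_z" (480x640 float32, mm along the optical axis (not along the pixel's ray), 0 where there is no reading), "camera_matrix" (3x3 intrinsics, pixels), "extrinsics" (4x4, takes a point from world to camera coordinates); the wrist camera has in their place "T_tool_cam" (4x4, takes a point from camera to tool coordinates, whose origin is the TCP and whose axes are the flange's). Camera axes: x right, y up, looking along -z (the intrinsics and any distortion apply to the point x, -y, -z); pixel columns grow to the right and rows downward; lengths in mm; the calibration is good to about 2 mm. A picture is of the moment at which its call begins: read the wrist's pose just before it.
- finish_job(): hands the job in; it is judged then, once.
The state is a dict: "t": time; "joints": joint angles; "qvel": joint speeds; "joint_torque": joint torques, N m; "tool_pos": TCP position; "tcp_rot": TCP orientation; "contact_force": force on the tool from outside, world axes, zero at the start; "moment": the same for the moment, N m; "width": opening from 0.0 (shut) to 1.0 (fully open); "gripper_force": force on a finger pad.
Only numpy, scipy, OpenCV 4.12 (cv2) and the standard library are available. Lean on these libraries where they do the work, as an engineer would, in place of code of your own. Each camera call takes 0.05 s, during which the arm holds its last target. There are 200 camera calls.

## Working session

There is one attempt and no reset: what is moved stays moved. The work goes in short steps, Python scripts to look and compute and a shell command to move; the robot and the scene stay as the last step left them, time stands still between calls to the robot, and variables do not carry over. Pictures are saved under pics/ and viewed, at most 10 in all, crops included, and the job is handed in when it is done.

```bash
mkdir -p pics; ls
python3 - <<'E'
from workcell import read_state,camera
import cv2,numpy as np
print(read_state())
for n in("scene","top"):
    c=camera(n); cv2.imwrite(f"pics/{n}0.png",c["pixels"][:,:,::-1]); np.savez(f"{n}0.npz",**c)
    print(n,c["camera_matrix"],c["extrinsics"],[k for k in c])
E
```

```text
pics
{'t': 0.0, 'joints': array([ 1.00888756e+00,  3.59519501e-01,  1.51147294e+00,  1.13940382e-06,
        1.27249053e+00, -1.15091877e-01]), 'qvel': array([ 2.91508910e-04,  2.12070825e-04, -1.07541048e-04,  6.86324847e-04,
        2.95380025e-03, -4.46635888e-05]), 'joint_torque': array([ 4.84253891e-03, -5.27645516e+01, -2.78621829e+01,  3.23471259e-04,
        1.33247839e-02, -1.75271850e-05]), 'tool_pos': array([258.85323338, 540.44855627, 199.12959827]), 'tcp_rot': array([-3.13971496e+00, -2.18161819e-04,  2.69477522e+00]), 'contact_force': array([-0.23124419,  0.19192908,  0.28882632]), 'moment': array([0.00981139, 0.02954844, 0.01771657]), 'gripper_force': 0.0, 'width': 1.0026587027756477}
scene [[606.89475553   0.         306.88278274]
 [  0.         606.89475553 245.63902643]
 [  0.           0.           1.        ]] [[ 4.16012014e-01  9.09358308e-01  1.21297772e-03 -1.82511001e+02]
 [-4.97922568e-01  2.26672387e-01  8.37073919e-01  1.24565410e+02]
 [ 7.60925174e-01 -3.48836775e-01  5.47088460e-01 -1.97555689e+03]
 [ 0.00000000e+00  0.00000000e+00  0.00000000e+00  1.00000000e+00]] ['pixels', 'range_z', 'camera_matrix', 'extrinsics']
top [[596.78655844   0.         312.84118743]
 [  0.         596.78655844 245.95782168]
 [  0.           0.           1.        ]] [[-5.95234345e-03 -9.99981961e-01  8.04233491e-04 -3.26129983e+01]
 [ 9.82511292e-01 -5.69866690e-03  1.86115788e-01 -4.80993574e+02]
 [-1.86107848e-01  1.89799358e-03  9.82527489e-01 -1.30524028e+03]
 [ 0.00000000e+00  0.00000000e+00  0.00000000e+00  1.00000000e+00]] ['pixels', 'range_z', 'camera_matrix', 'extrinsics']
```

View pics/scene0.png

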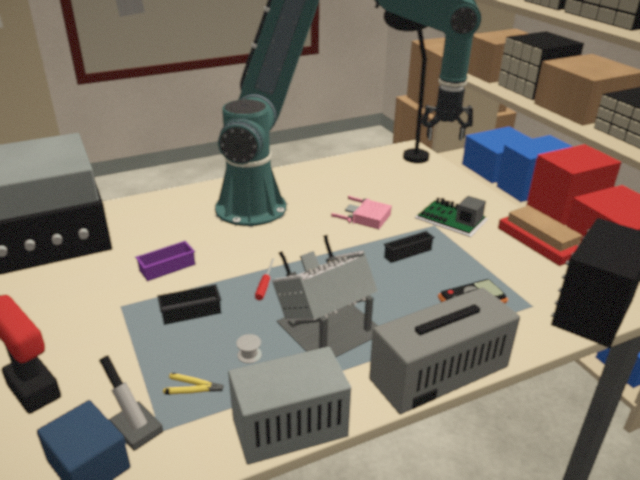

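View pics/top0.png

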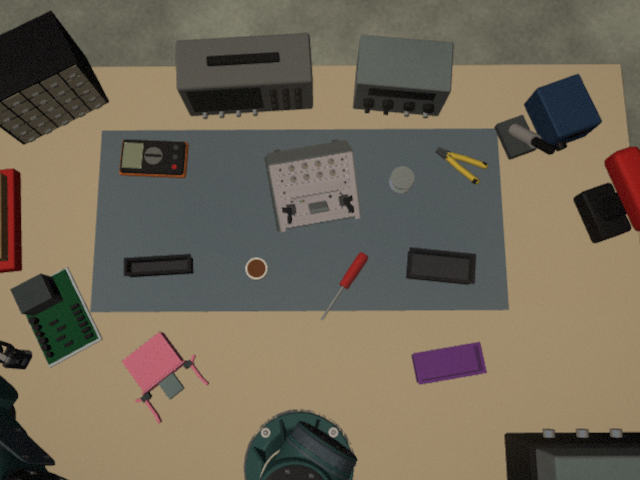

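Top view shows:
- **Frame:** (313,185), with the module handle at (318,208), left lever at (290,210) and right lever at (347,201).
- **Look-alikes for the module:** the pink module at (155,365) is a decoy; the one in the grey frame at (318,208) is the target.
- **Look-alikes for the tray:** the wide black tray at (441,266) is the target. The narrow black one at (158,265) and the purple one at (449,363) are not.

Next I'll check this with a close crop and some measurements.

```bash
cat > h.py <<'E'
import numpy as np,cv2
from workcell import read_state,camera
from scipy.spatial.transform import Rotation as R
def cloud(c,E=None):
    K=c["camera_matrix"];E=np.array(c["extrinsics"]) if E is None else E
    v,u=np.mgrid[:480,:640];d=c["range_z"]
    p=np.stack([(u-K[0,2])/K[0,0]*d,-(v-K[1,2])/K[1,1]*d,-d],-1)
    P=(p-E[:3,3])@E[:3,:3]
    P[d==0]=np.nan
    return P
def proj(c,X,E=None):
    K=c["camera_matrix"];E=np.array(c["extrinsics"]) if E is None else E
    p=np.atleast_2d(X)@E[:3,:3].T+E[:3,3]
    return np.c_[K[0,0]*p[:,0]/-p[:,2]+K[0,2],-K[1,1]*p[:,1]/-p[:,2]+K[1,2]]
def wristE(c,s):
    T=np.eye(4);T[:3,:3]=R.from_euler('xyz',s["tcp_rot"]).as_matrix();T[:3,3]=s["tool_pos"]
    return np.linalg.inv(T@c["T_tool_cam"])
E
python3 - <<'E'
from h import *
c=dict(np.load("top0.npz"));P=cloud(c)
im=c["pixels"]
cv2.imwrite("pics/crop1.png",cv2.resize(im[130:240,250:380],None,fx=6,fy=5.4,interpolation=cv2.INTER_CUBIC)[:,:,::-1])
print("bench z",np.nanmedian(P[280:300,200:240,2]))
for n,(u,v) in dict(h=(318,208),ll=(290,210),lr=(347,201),pot=(257,268),reel=(402,179),sd=(355,270)).items():
    print(n,P[v-1:v+2,u-1:u+2].reshape(-1,3).mean(0).round())
# panel plane
q=P[140:225,270:355].reshape(-1,3);q=q[q[:,2]>60]
print(np.percentile(q,[0,5,50,95,100],axis=0).round())
for n,(u0,u1,v0,v1) in dict(tw=(400,485,240,292),tn=(118,200,248,284)).items():
    m=np.zeros((480,640),bool);m[v0:v1,u0:u1]=1
    m&=(P[...,2]>38)&(P[...,2]<60)
    q=P[m];r=cv2.minAreaRect(q[:,:2].astype(np.float32));print(n,r,np.median(q[:,2]),len(q))
# heights image
z=P[150:230,262:366,2]; print(z[::5,::5].round().astype(int))
E
```

```text
bench z 0.14528531108726372
h [539. -46. 162.]
ll [539.  13. 148.]
lr [ 554. -107.  161.]
pot [nan nan nan]
reel [ 638. -243.   41.]
sd [ 428. -131.   25.]
[[ 505. -126.   87.]
 [ 530. -114.  105.]
 [ 597.  -37.  149.]
 [ 678.   42.  183.]
 [ 712.   59.  196.]]
tw ((436.5325622558594, -323.8214416503906), (151.28330993652344, 69.80941009521484), 83.26724243164062) 47.6132677246241 651
tn ((441.88641357421875, 315.36761474609375), (43.013587951660156, 150.43418884277344), 3.046051263809204) 46.64091593149184 548
[[                  -5                    4                   -2
                   100                  112                  121
                   128                  127                  138
                   142                  145                  154
                   154                  162                  169
                   172                  175                  184
                   189                    3                    5]
 [                   3                  127                  132
                   140                  143                  1
[... 6074 characters left out ...]
      100                   98                  101
                    -3                    4                    2
                    -1                    4                   -2]
 [                  -3                    1                    3
                     4                  111                  101
                   102                  100                   98
                     1                    0                   -4
                    -3                    6                    1
                     3                   -2                    0
                     2                    2                    8]]<stdin>:16: RuntimeWarning: invalid value encountered in cast
```

View pics/crop1.png

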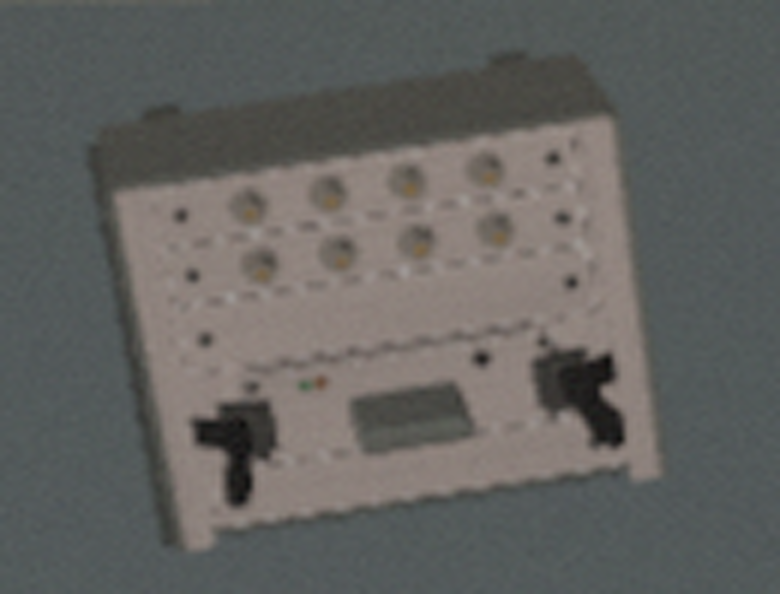

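The crop confirms the target: a grey grab handle between two black levers in the frame's lowest slot. Now I'll fit the frame's pose and work out a wrist viewing pose.

Run:
```python
from h import *
c=dict(np.load("top0.npz"));P=cloud(c)
q=P[140:235,262:365].reshape(-1,3);q=q[q[:,2]>60]
best=None
rng=np.random.default_rng(0)
for _ in range(800):
    a=q[rng.choice(len(q),3,0)];n=np.cross(a[1]-a[0],a[2]-a[0]);n/=np.linalg.norm(n)+1e-9;n*=np.sign(n[2])
    k=np.abs((q-a[0])@n)<4
    if best is None or k.sum()>best.sum():best=k
m=q[best];ctr=m.mean(0);n=np.linalg.svd(m-ctr)[2][2];n*=np.sign(n[2])
print("plane",ctr.round(),n.round(3),"tilt",np.degrees(np.arccos(n[2])),"yaw",np.degrees(np.arctan2(-n[1],-n[0])),best.sum(),len(q))
r=cv2.minAreaRect(m[:,:2].astype(np.float32));print(r)
print(camera("wrist")["T_tool_cam"].round(3))
```

```text
plane [589. -38. 145.] [-0.564 -0.096  0.82 ] tilt 34.867329751255646 yaw 9.631019988880347 3506 6651
((585.063232421875, -38.76695251464844), (126.56010437011719, 178.5412139892578), 9.574291229248047)
[[ 0.00000e+00  9.66000e-01  2.58000e-01  6.47440e+01]
 [ 1.00000e+00 -0.00000e+00 -1.00000e-03 -1.14000e-01]
 [-0.00000e+00  2.58000e-01 -9.66000e-01 -1.74955e+02]
 [ 0.00000e+00  0.00000e+00  0.00000e+00  1.00000e+00]]
```

```bash
cat >> h.py <<'E'
def bayR(yaw,tilt=35):
    y=np.radians(yaw);t=np.radians(tilt);h=np.array([np.cos(y),np.sin(y),0]);u=np.array([0,0,1.])
    bx=np.cos(t)*h+np.sin(t)*u;bz=np.cos(t)*u-np.sin(t)*h
    return np.c_[bx,np.cross(bz,bx),bz]
def toolR(B): # tool y = bay x, tool z=-bay z
    return np.c_[B[:,1],B[:,0],-B[:,2]]
def go(pos,Rt):
    s=read_state();Rc=R.from_euler('xyz',s["tcp_rot"])
    print("d",(np.array(pos)-s["tool_pos"]).round(1),"rv",np.degrees((R.from_matrix(Rt)*Rc.inv()).as_rotvec()).round(2),"t",round(s["t"],2),"F",s["contact_force"].round(1))
E
python3 - <<'E'
from h import *
B=bayR(9.5);go(np.array([551,-44,143])+110*B[:,2],toolR(B))
E
```

```text
d [ 229.8 -595.    33.8] rv [ 21.89 -29.12 -53.12] t 0.15 F [ 0.4 -0.5 -0.3]
```

```bash
python3 -m inch '[[0,[0,0,50],[0,0,0]],[0,[0,0,50],[0,0,0]],[0,[16,-42,0],[1.6,-2.1,-3.8]],[0,[16,-42,0],[1.6,-2.1,-3.8]],[0,[16,-42,0],[1.6,-2.1,-3.8]],[0,[16,-42,0],[1.6,-2.1,-3.8]],[0,[16,-42,0],[1.6,-2.1,-3.8]],[0,[16,-42,0],[1.6,-2.1,-3.8]],[0,[17,-43,0],[1.5,-2.0,-3.8]],[0,[17,-43,0],[1.5,-2.1,-3.8]],[0,[17,-43,-6],[1.5,-2.1,-3.8]],[0,[17,-43,-10],[1.5,-2.1,-3.8]],[0,[17,-43,-10],[1.5,-2.1,-3.8]],[0,[17,-43,-10],[1.6,-2.1,-3.8]],[0,[16,-42,-15],[1.6,-2.1,-3.8]],[0,[16,-42,-15],[1.6,-2.0,-3.7]],[0,[0,0,0],[0,0,0]],[0,[0,0,0],[0,0,0]]]'
python3 - <<'E'
from h import *
B=bayR(9.5);go(np.array([551,-44,143])+110*B[:,2],toolR(B))
s=read_state();c=camera("wrist");np.savez("w1.npz",E=wristE(c,s),**c)
cv2.imwrite("pics/w1.png",c["pixels"][:,:,::-1])
E
```

```text
t: 2.4
tool_pos: [488.7, -52.6, 233.6]
tcp_rot: [2.529, 0.001, 1.736]
contact_force: [-0.2, 0.5, -0.1]
width: 1.002
gripper_force: 0.0
d [ 0.1 -1.9 -0.5] rv [0.02 0.09 0.01] t 2.4 F [-0.2  0.5 -0.1]
```

View pics/w1.png

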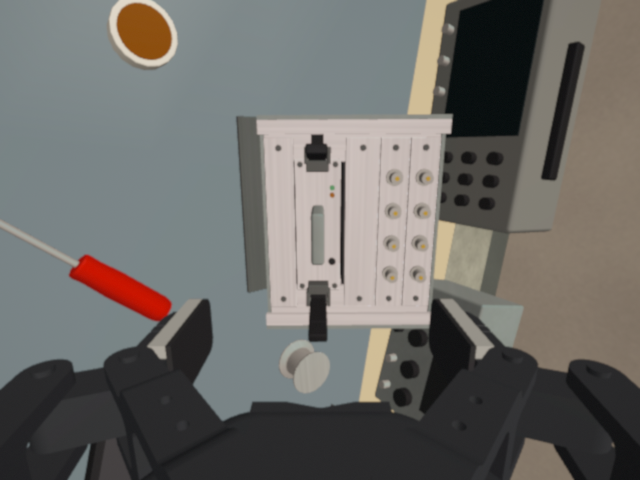

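The wrist view shows the handle at (318,236), the left lever at (318,150), and the right lever at (318,315). I'll measure them in the bay axes.

Run:
```python
from h import *
c=dict(np.load("w1.npz"));E=c["E"];P=cloud(c,E)
B=bayR(9.5)
# plane normal from depth of panel area
q=P[135:305,272:385].reshape(-1,3);q=q[~np.isnan(q).any(1)]
L=(q-[551,-44,143])@B;  
k=np.abs(L[:,2]-np.median(L[:,2]))<3;m=q[k];n=np.linalg.svd(m-m.mean(0),full_matrices=False)[2][2];n*=np.sign(n[2])
print("n",n.round(3),"tilt",np.degrees(np.arccos(n[2])).round(2),"yaw",np.degrees(np.arctan2(-n[1],-n[0])).round(2),"panel z rel grip est",np.median(L[k,2]))
PL=(P-[551,-44,143])@B
h=PL[195:275,300:340];mask=(h[...,2]>15)&(h[...,2]<30)
v,u=np.nonzero(mask);hp=h[mask]
print("handle px",u.min()+300,u.max()+300,v.min()+195,v.max()+195,"top local med",np.median(hp,0).round(1),"min/max",np.percentile(hp,[2,98],axis=0).round(1))
g=cv2.cvtColor(c["pixels"],cv2.COLOR_RGB2GRAY)
# yaw: long edges of frame rails/lines in panel plane
hs=cv2.createLineSegmentDetector().detect(g)[0][:,0]
C=-E[:3,:3].T@E[:3,3];K=c["camera_matrix"]
def onplane(u,v,p0,n):
    d=E[:3,:3].T@np.array([(u-K[0,2])/K[0,0],-(v-K[1,2])/K[1,1],-1]);return C+d*((p0-C)@n)/(d@n)
for s in hs:
    if np.hypot(s[2]-s[0],s[3]-s[1])>60 and 250<min(s[0],s[2]) and max(s[0],s[2])<460 and min(s[1],s[3])>105 and max(s[1],s[3])<335:
        a=(onplane(s[0],s[1],m.mean(0),n)-[551,-44,143])@B;b=(onplane(s[2],s[3],m.mean(0),n)-[551,-44,143])@B
        d=b-a;print(s.round(),a.round(1),b.round(1),"ang",np.degrees(np.arctan2(d[1],d[0])).round(2))
# dark levers
hsv=g<60
for nm,(v0,v1) in dict(L=(125,172),R=(278,345)).items():
    mm=np.zeros_like(hsv);mm[v0:v1,295:340]=hsv[v0:v1,295:340]
    q=PL[mm];q=q[~np.isnan(q).any(1)];print(nm,mm.sum(),np.percentile(q,[3,50,97],axis=0).round(1))
```

```text
n [-0.562 -0.097  0.822] tilt 34.76 yaw 9.79 panel z rel grip est -19.581013927574162
handle px 311 324 211 264 top local med [-1.1  2.6 24.9] min/max [[ -5.6 -16.9  20.5]
 [  4.1  21.2  26.4]]
[339. 283. 340. 163.] [ 18.4 -50.1 -19.8] [ 17.9  54.9 -19.5] ang 90.3
[345. 159. 343. 294.] [ 21.5  57.9 -19.5] [ 22.3 -60.9 -19.8] ang -89.64
[435. 228. 443. 135.] [100.3  -0.  -20. ] [100.5  77.3 -19.7] ang 89.83
[295. 162. 298. 282.] [-19.5  55.9 -19.3] [-18.8 -48.8 -19.6] ang -89.62
[261. 136. 270. 312.] [-46.2  76.4 -19.1] [-44.8 -78.1 -19.6] ang -89.46
[428. 118. 258. 119.] [ 87.2  89.8 -19.7] [-48.1  89.  -19.1] ang -179.66
[295. 284. 292. 161.] [-21.3 -51.2 -19.6] [-21.9  56.9 -19.3] ang 90.33
[412. 139. 402. 304.] [ 75.6  73.7 -19.7] [ 76.3 -70.8 -20.1] ang -89.71
[400. 304. 409. 138.] [ 73.8 -70.9 -20.1] [ 73.3  74.6 -19.6] ang 90.2
[382. 139. 376. 303.] [ 51.1  73.6 -19.6] [ 51.8 -69.6 -20. ] ang -89.73
[373. 303. 379. 138.] [ 49.3 -69.6 -20. ] [ 48.9  74.6 -19.5] ang 90.16
[329. 311. 423. 310.] [  9.7 -77.5 -19.8] [ 95.6 -76.9 -20.2] ang 0.42
L 413 [[ -7.6  58.5 -12.7]
 [ -1.4  65.7  50.1]
 [  4.5  75.3  52.6]]
R 743 [[ -6.6 -66.1  -5.5]
 [ -0.6 -58.3  34.3]
 [  5.2 -56.4  51.4]]
```

```bash
cat >> h.py <<'E'
B=bayR(9.8)
G=np.array([551,-44,143])+bayR(9.5)@np.array([-0.8,2.2,2.9])
def loc(): 
    s=read_state();return ((s["tool_pos"]-G)@B).round(1)
E
python3 - <<'E'
from h import *
print("G",G.round(1),"B",B.round(4).tolist(),"loc",loc())
go(G+B@[0,38,80],toolR(B)); print((B@[0,0,-56]).round(1),(B@[0,30,0]).round(1))
E
```

```text
G [548.4 -42.2 144.9] B [[0.8072, -0.1702, -0.5652], [0.1394, 0.9854, -0.0976], [0.5736, 0.0, 0.8192]] loc [  1.7   0.5 107.6]
d [  7.8  39.5 -23.6] rv [0.06 0.14 0.23] t 2.45 F [-0.1  0.2  0.7]
[ 31.7   5.5 -45.9] [-5.1 29.6  0. ]
```

```bash
python3 -m inch '[[1,[3,13,-8],[0,0,0.2]],[1,[3,13,-8],[0,0.1,0]],[1,[2,13,-8],[0,0,0]],[1,[0,0,0],[0,0,0]],[1,[0,0,0],[0,0,0]],[1,[0,0,0],[0,0,0]],[1,[0,0,0],[0,0,0]],[1,[8,1.5,-11.5],[0,0,0]],[1,[8,1.5,-11.5],[0,0,0]],[1,[8,1.5,-11.5],[0,0,0]],[1,[7.5,1,-11.5],[0,0,0]],[1,[0,0,0],[0,0,0]]]' 60
python3 - <<'E'
from h import *
print(loc()); go(G+B@[0,38,24],toolR(B))
E
```

```text
t: 3.95
tool_pos: [528.7, -8.6, 163.3]
tcp_rot: [2.531, 0.0, 1.739]
contact_force: [-0.2, 0.3, 0.2]
width: -0.001
gripper_force: 0.0
[-0.7 36.5 22.9]
d [-0.4  1.5  1.3] rv [ 0.02 -0.01  0.14] t 3.95 F [-0.2  0.3  0.2]
```

```bash
python3 -m inch '[[1,[0,4,1],[0,0,0]],[1,[-0.7,4,0],[0,0,0]],[1,[-0.7,4,0],[0,0,0]],[1,[-0.7,4,0],[0,0,0]],[1,[-0.7,4,0],[0,0,0]],[1,[-0.7,4,0],[0,0,0]],[1,[-0.7,4,0],[0,0,0]],[1,[-0.7,4,0],[0,0,0]],[1,[0,0,0],[0,0,0]]]'
python3 - <<'E'
from h import *
s=read_state();print(loc(),(s["contact_force"]@B).round(1))
E
```

```text
t: 5.08
tool_pos: [523.7, 24.0, 164.9]
tcp_rot: [2.53, 0.001, 1.741]
contact_force: [-0.3, -0.3, 0.9]
width: 0.002
gripper_force: 0.0
[ 0.8 69.4 23.8] [ 0.2 -0.3  1. ]
```

```bash
for i in 1; do python3 -m inch '[[1,[-0.5,3,0],[0,0,0]],[1,[-0.5,3,0],[0,0,0]]]'; done
python3 - <<'E'
from h import *
s=read_state();print(loc(),(s["contact_force"]@B).round(1))
c=camera("wrist");s=read_state();cv2.imwrite("pics/w2.png",c["pixels"][60:380,160:480][:,:,::-1])
E
```

```text
t: 5.32
tool_pos: [522.9, 29.6, 165.0]
tcp_rot: [2.53, 0.001, 1.74]
contact_force: [0.2, -0.8, 0.1]
width: -0.002
gripper_force: 0.0
[ 0.9 75.1 23.8] [ 0.1 -0.8  0.1]
```

View pics/w2.png

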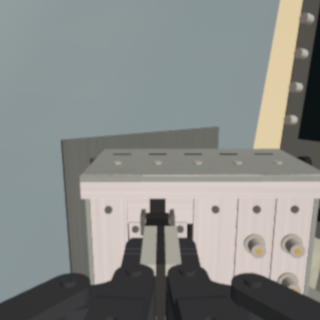

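The view shows the lever tip swung out over the rail just ahead of the pads, at crop (157,207). I'll keep going to the stop.

```bash
python3 -m inch '[[1,[-0.5,3,0],[0,0,0]],[1,[-0.5,3,0],[0,0,0]]]'; python3 -c "
from h import *
s=read_state();print(loc(),(s['contact_force']@B).round(1))"; python3 -m inch '[[1,[-0.5,3,0],[0,0,0]]]'; python3 -c "
from h import *
s=read_state();print(loc(),(s['contact_force']@B).round(1))"
```

```text
t: 5.62
tool_pos: [521.8, 35.7, 165.0]
tcp_rot: [2.53, 0.001, 1.74]
contact_force: [0.1, 0.6, -0.5]
width: -0.001
gripper_force: 0.0
[ 0.9 81.3 23.8] [-0.2  0.5 -0.5]
t: 5.75
tool_pos: [521.3, 38.8, 165.0]
tcp_rot: [2.53, 0.001, 1.74]
contact_force: [-0.1, -0.7, -0.1]
width: -0.004
gripper_force: 0.0
[ 1.  84.4 23.8] [-0.2 -0.7  0.1]
```

```bash
python3 -m inch '[[1,[-17,-3,24.5],[0,0,0]],[1,[-17,-3,24.5],[0,0,0]],[1,[-11,-40,17],[0,0,0]],[1,[4,-40,0],[0,0,0]],[1,[0,0,0],[0,0,0]]]'
python3 - <<'E'
from h import *
s=read_state();c=camera("wrist");np.savez("w3.npz",E=wristE(c,s),**c);cv2.imwrite("pics/w3.png",c["pixels"][:,:,::-1]);print(loc())
E
```

```text
t: 6.38
tool_pos: [481.5, -51.1, 232.1]
tcp_rot: [2.528, 0.004, 1.734]
contact_force: [-1.2, -0.2, -0.2]
width: 0.004
gripper_force: 0.0
[ -6.2   4.8 109.7]
```

View pics/w3.png

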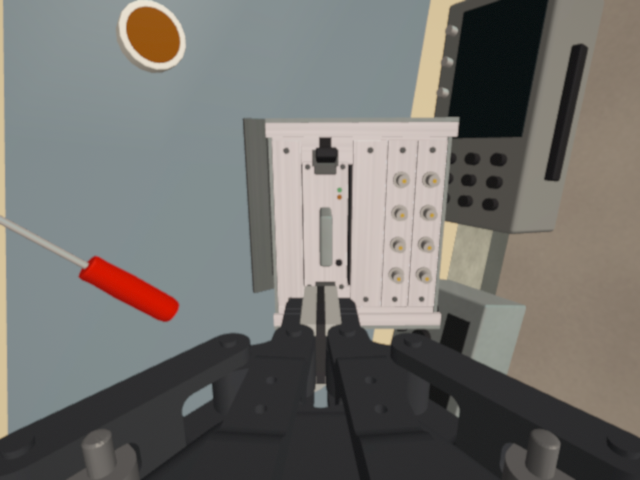

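Run:
```python
from h import *
c=dict(np.load("w3.npz"));E=c["E"];print(c["camera_matrix"].round(1).tolist())
def L(th,r,s=1): return G+B@[0,s*(62+r*np.sin(th)),-12+r*np.cos(th)]
for th in(0,.4,.8,.96): print(th,proj(c,np.array([L(th,0),L(th,45),L(th,60)]),E).round(0).tolist())
print("handle top",proj(c,G+B@[0,0,22],E).round(),"tcp", proj(c,G+B@loc(),E).round())
PL=(cloud(c,E)-G)@B
g=c["pixels"].max(2);m=np.zeros((480,640),bool);m[130:180,305:345]=g[130:180,305:345]<60
for v in range(132,178,3):
    q=PL[v][m[v]];
    if len(q):print(v,len(q),np.nanmedian(q,0).round(1))
print("handle",[PL[v,325].round(1).tolist() for v in(205,212,220,236,250,262)])
```

```text
[[362.0, 0.0, 320.3], [0.0, 362.0, 244.8], [0.0, 0.0, 1.0]]
0 [[325.0, 154.0], [326.0, 156.0], [327.0, 156.0]]
0.4 [[325.0, 154.0], [326.0, 129.0], [326.0, 118.0]]
0.8 [[325.0, 154.0], [326.0, 107.0], [326.0, 88.0]]
0.96 [[325.0, 154.0], [326.0, 101.0], [326.0, 79.0]]
handle top [[326. 241.]] tcp [[317. 275.]]
141 9 [ -0.   72.1 -15.1]
144 9 [ -0.1  69.8 -13.3]
147 10 [-1.3 67.8 46.9]
150 20 [-0.6 66.  48. ]
153 21 [-0.3 64.1 48.6]
156 21 [-0.4 62.3 48.5]
159 20 [-0.5 60.2 41.8]
162 18 [  0.3  56.1 -10.1]
handle [[0.0, 19.9, -21.5], [-0.4, 19.2, 8.2], [-0.6, 15.9, 22.9], [-0.6, 3.7, 22.5], [-0.7, -6.9, 23.2], [-0.7, -16.5, 22.8]]
```

Run:
```python
from h import *
c=dict(np.load("w3.npz"));E=c["E"];s=read_state()
T=R.from_euler('xyz',s["tcp_rot"]).as_matrix();PT=(cloud(c,E)-s["tool_pos"])@T
for v in (270,278,282,286,290,300,310,330,360,380):
    print(v,[(u,*PT[v,u].round(0).astype(int)) if PT[v,u,0]==PT[v,u,0] else (u,) for u in (296,303,310,316,321,326,333,340)])
```

```text
270 [(296, np.int64(-43), np.int64(-20), np.int64(133)), (303, np.int64(-45), np.int64(-14), np.int64(139)), (310, np.int64(-43), np.int64(-7), np.int64(132)), (316, np.int64(-43), np.int64(-2), np.int64(132)), (321, np.int64(-43), np.int64(3), np.int64(131)), (326, np.int64(-43), np.int64(7), np.int64(132)), (333, np.int64(-43), np.int64(13), np.int64(132)), (340, np.int64(-43), np.int64(20), np.int64(133))]
278 [(296, np.int64(-50), np.int64(-20), np.int64(131)), (303, np.int64(-51), np.int64(-14), np.int64(134)), (310, np.int64(-50), np.int64(-7), np.int64(132)), (316, np.int64(-50), np.int64(-2), np.int64(132)), (321, np.int64(-51), np.int64(3), np.int64(132)), (326, np.int64(-50), np.int64(7), np.int64(132)), (333, np.int64(-50), np.int64(13), np.int64(131)), (340, np.int64(-50), np.int64(20), np.int64(130))]
282 [(296, np.int64(-54), np.int64(-20), np.int64(131)), (303, np.int64(-55), np.int64(-14), np.int64(134)), (310, np.int64(-54), np.int64(-7), np.int64(131)), (316, np.int64(-53), np.int64(-2), np.int64(128)), (321, np.int64(-52), np.int64(3), np.int64(126)), (326, np.int6
[... 2226 characters left out ...]
, (310, np.int64(6), np.int64(-1), np.int64(-86)), (316, np.int64(-4), np.int64(0), np.int64(-70)), (321, np.int64(-4), np.int64(2), np.int64(-71)), (326, np.int64(0), np.int64(4), np.int64(-76)), (333, np.int64(10), np.int64(5), np.int64(-92)), (340, np.int64(15), np.int64(6), np.int64(-100))]
380 [(296, np.int64(15), np.int64(-3), np.int64(-107)), (303, np.int64(10), np.int64(-2), np.int64(-101)), (310, np.int64(-5), np.int64(-1), np.int64(-80)), (316, np.int64(-12), np.int64(0), np.int64(-70)), (321, np.int64(-12), np.int64(2), np.int64(-70)), (326, np.int64(-6), np.int64(4), np.int64(-78)), (333, np.int64(-3), np.int64(6), np.int64(-82)), (340, np.int64(13), np.int64(6), np.int64(-104))]
```

Run:
```python
from h import *
c=camera("scene");s=read_state();T=R.from_euler('xyz',s["tcp_rot"]).as_matrix()
im=c["pixels"][:,:,::-1].copy()
pts=proj(c,np.array([s["tool_pos"]+T@[0,0,z] for z in(8,-35,-100)]))
print(pts.round(1))
u,v=pts[0].astype(int);cr=cv2.resize(im[v-90:v+60,u-90:u+90],None,fx=4,fy=4,interpolation=cv2.INTER_CUBIC)
for p,col in zip(pts,[(0,0,255),(0,255,0),(255,0,0)]): cv2.circle(cr,tuple(int(x) for x in ((p-[u-90,v-90])*4)),4,col,-1)
cv2.imwrite("pics/s2.png",cr)
```

```text
[[297.3 220.7]
 [291.5 203.9]
 [282.8 178.2]]
```

View pics/s2.png

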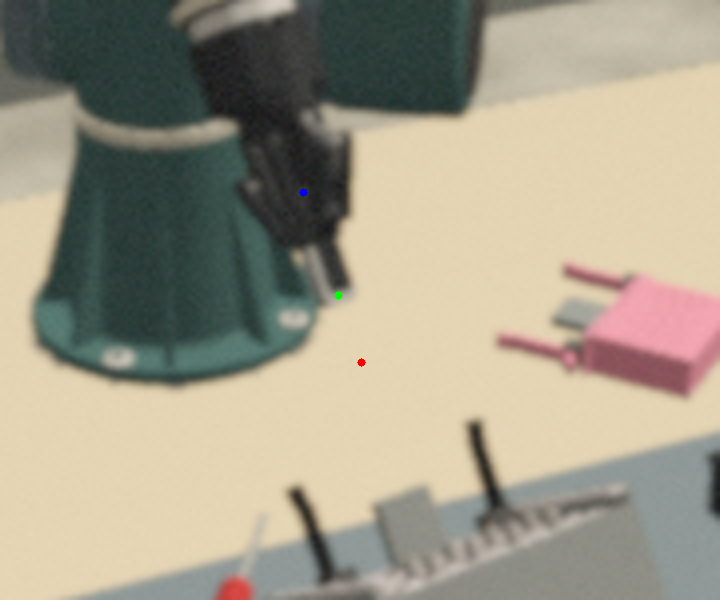

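The scene crop shows the real fingertips at the green mark, about 43 mm behind the stated tip at the red mark. Wrist depth gives the same figure, so my push passed over the lever. I'll treat the fingertips as tool z ≈ -35 when shut and the grasp point as ≈ -54.

Run:
```python
from h import *
print(loc());go(G+B@[0,38,40],toolR(B)); print((B@[0,0,-59]).round(1))
```

```text
[ -6.8   6.3 109.4]
d [ 39.3  38.9 -52.9] rv [0.02 0.02 0.2 ] t 6.47 F [ 0.8  0.3 -0.8]
[ 33.3   5.8 -48.3]
```

```bash
python3 -m inch '[[1,[0,13,0],[0,0,0.2]],[1,[10,13,-13],[0,0,0]],[1,[10,13,-13],[0,0,0]],[1,[10,0,-13],[0,0,0]],[1,[9,0,-13],[0,0,0]],[1,[0,0,0],[0,0,0]],[1,[8.4,1.4,-12],[0,0,0]],[1,[8.3,1.4,-12],[0,0,0]],[1,[8.3,1.5,-12],[0,0,0]],[1,[8.3,1.5,-12.3],[0,0,0]],[1,[0,0,0],[0,0,0]]]'
python3 - <<'E'
from h import *
s=read_state();print(loc(),(s["contact_force"]@B).round(1));go(G+B@[0,38,-19],toolR(B))
E
```

```text
t: 7.85
tool_pos: [552.2, -1.4, 130.3]
tcp_rot: [2.531, 0.0, 1.745]
contact_force: [-0.8, 0.3, -0.6]
width: -0.001
gripper_force: 0.0
[  0.4  39.5 -18.1] [-0.9  0.4 -0.1]
d [ 0.4 -1.5 -1. ] rv [ 0.    0.   -0.16] t 7.85 F [-0.8  0.3 -0.6]
```

```bash
python3 -m inch '[[1,[-0.7,4,0],[0,0,0]],[1,[-0.7,4,0],[0,0,0]],[1,[-0.7,4,0],[0,0,0]],[1,[-0.7,4,0],[0,0,0]]]'; python3 -c "
from h import *
s=read_state();print(loc(),(s['contact_force']@B).round(1))"; python3 -m inch '[[1,[-0.7,4,0],[0,0,0]],[1,[-0.7,4,0],[0,0,0]],[1,[-0.7,4,0],[0,0,0]]]'; python3 -c "
from h import *
s=read_state();print(loc(),(s['contact_force']@B).round(1))"
```

```text
t: 8.35
tool_pos: [550.4, 12.1, 131.3]
tcp_rot: [2.529, 0.004, 1.741]
contact_force: [-3.9, -11.9, 4.8]
width: -0.0
gripper_force: 5.4
[  1.4  53.2 -17.6] [ -2.  -11.    7.3]
t: 8.72
tool_pos: [550.4, 19.4, 133.1]
tcp_rot: [2.525, 0.012, 1.735]
contact_force: [-12.6, -20.9, 18.2]
width: -0.0
gripper_force: 12.7
[  3.5  60.4 -16.9] [ -2.6 -18.5  24.1]
```

Run:
```python
from h import *
s=read_state();c=camera("wrist");np.savez("w4.npz",E=wristE(c,s),**c);cv2.imwrite("pics/w4.png",cv2.resize(c["pixels"][150:350,220:420],None,fx=3,fy=3)[:,:,::-1])
PL=(cloud(c,wristE(c,s))-G)@B
for v in range(200,330,8): print(v,PL[v,308].round(0),PL[v,320].round(0),PL[v,332].round(0))
```

```text
200 [ -4.  90. -93.] [  4.  90. -91.] [ 13.  90. -92.]
208 [ -3.  89. -62.] [  4.  90. -61.] [ 12.  90. -61.]
216 [ -2.  90. -36.] [  4.  90. -36.] [ 11.  90. -36.]
224 [ -2.  90. -14.] [  4.  89. -17.] [ 10.  90. -16.]
232 [ -2.  87. -12.] [  4.  87. -11.] [ 10.  86. -13.]
240 [ -2.  83. -12.] [  4.  83. -12.] [ 10.  83. -12.]
248 [ -2.  78. -13.] [  4.  79. -12.] [ 10.  79. -12.]
256 [ -2.  74. -14.] [  4.  74. -15.] [ 10.  70. -25.]
264 [-0. 89. 44.] [ 4. 89. 43.] [ 8. 90. 46.]
272 [-0. 87. 46.] [ 4. 88. 47.] [ 8. 88. 47.]
280 [-0. 85. 47.] [ 4. 85. 47.] [ 8. 85. 48.]
288 [-0. 77. 34.] [ 4. 77. 35.] [ 9. 72. 22.]
296 [-1. 72. 30.] [ 4. 72. 29.] [ 8. 72. 30.]
304 [-0. 72. 38.] [ 4. 72. 38.] [ 8. 72. 38.]
312 [-0. 72. 44.] [ 4. 72. 44.] [ 8. 72. 44.]
320 [-0. 72. 50.] [ 4. 72. 50.] [ 8. 72. 49.]
328 [ 0. 73. 57.] [ 4. 71. 52.] [ 7. 73. 56.]
```

View pics/w4.png

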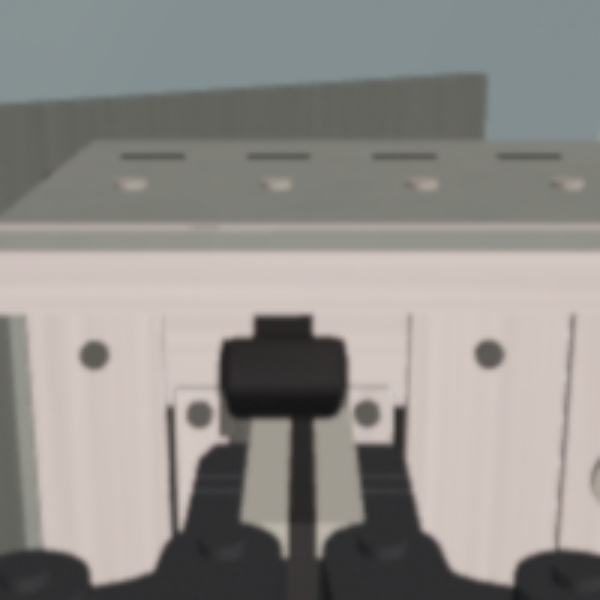

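The lever is about 0.43 rad out, with its tip at crop (285,375). I'll continue along its arc, outward and slightly down, to keep the force low.

```bash
python3 -m inch '[[1,[0.4,2.6,-1.2],[0,0,0]],[1,[0.4,2.6,-1.2],[0,0,0]]]'; python3 -c "
from h import *
s=read_state();print(loc(),(s['contact_force']@B).round(1))"; python3 -m inch '[[1,[0.4,2.6,-1.2],[0,0,0]],[1,[0.4,2.6,-1.2],[0,0,0]]]'; python3 -c "
from h import *
s=read_state();print(loc(),(s['contact_force']@B).round(1))"
```

```text
t: 9.02
tool_pos: [549.5, 29.2, 129.6]
tcp_rot: [2.527, 0.004, 1.741]
contact_force: [-6.3, -6.1, 10.7]
width: -0.001
gripper_force: 5.8
[  2.1  70.2 -20.2] [ 0.2 -5.  12.9]
t: 9.28
tool_pos: [549.9, 34.6, 127.3]
tcp_rot: [2.527, 0.004, 1.741]
contact_force: [-9.3, -5.7, 13.7]
width: -0.003
gripper_force: 7.9
[  1.9  75.4 -22.8] [-0.5 -4.  17. ]
```

```bash
python3 -m inch '[[1,[0,2.4,-0.8],[0,0,0]],[1,[0,2.4,-0.8],[0,0,0]]]'; python3 -c "
from h import *
s=read_state();print(loc(),(s['contact_force']@B).round(1))"; python3 -m inch '[[1,[-0.3,2,0],[0,0,0]],[1,[-0.3,2,0],[0,0,0]]]'
python3 - <<'E'
from h import *
s=read_state();print(loc(),(s['contact_force']@B).round(1))
c=camera("wrist");PL=(cloud(c,wristE(c,s))-G)@B
for v in range(220,300,6): print(v,PL[v,320].round(0))
E
```

```text
t: 9.52
tool_pos: [550.1, 39.4, 125.1]
tcp_rot: [2.528, 0.004, 1.741]
contact_force: [-0.6, -3.9, 2.2]
width: 0.001
gripper_force: 1.8
[  1.4  80.2 -25.2] [ 0.2 -3.8  2.5]
t: 9.78
tool_pos: [548.9, 44.2, 124.5]
tcp_rot: [2.529, 0.002, 1.743]
contact_force: [-1.7, -6.2, 3.2]
width: -0.002
gripper_force: 3.0
[  0.8  85.1 -25.5] [-0.4 -5.9  4.2]
220 [  1. 124.  15.]
226 [  1. 122.  14.]
232 [  1. 119.  15.]
238 [  1. 116.  13.]
244 [  1. 114.  14.]
250 [  1. 112.  13.]
256 [  1. 109.  12.]
262 [  1. 106.  11.]
268 [  1. 103.  11.]
274 [  1. 100.   9.]
280 [ 1. 97.  8.]
286 [ 1. 96. 13.]
292 [ 1. 96. 18.]
298 [ 1. 96. 22.]
```

```bash
python3 -m inch '[[1,[1,-6,0],[0,0,0]],[1,[-12,-8,18],[0,0,0]],[1,[-12,-8,18],[0,0,0]],[1,[-13,-8,18],[0,0,0]],[1,[5,-31,0],[0,0,0]],[1,[6,-31,0],[0,0,0]],[1,[6,-31,0],[0,0,0]],[1,[0,0,0],[0,0,0]]]'
python3 - <<'E'
from h import *
print(loc());s=read_state();c=camera("wrist");np.savez("w5.npz",E=wristE(c,s),**c)
PL=(cloud(c,wristE(c,s))-G)@B
m=(PL[...,2]>15)&(PL[...,2]<36)&(np.abs(PL[...,0])<12)&(np.abs(PL[...,1])<35)
print("handle top",np.percentile(PL[m],[3,25,50,75,97],axis=0).round(1))
for a,b in((-20,-10),(-10,0),(0,10),(10,20)):
    k=m&(PL[...,1]>a)&(PL[...,1]<b);print(a,k.sum(),np.median(PL[k],0).round(1) if k.any() else "")
go(G+B@[0,-38,40],toolR(B))
E
```

```text
t: 10.82
tool_pos: [530.4, -80.2, 178.3]
tcp_rot: [2.53, 0.001, 1.741]
contact_force: [-0.4, 0.3, -0.5]
width: -0.0
gripper_force: 0.0
[ -0.6 -34.4  41.3]
handle top [[ -4.2 -15.2  27. ]
 [ -2.1  -5.6  28.9]
 [  0.5   4.3  29.5]
 [  2.6  13.5  30. ]
 [  5.2  21.8  30.9]]
-20 215 [  0.5 -13.1  29.6]
-10 351 [ 0.5 -4.9 29.6]
0 393 [ 0.5  5.  29.5]
10 400 [ 0.  15.1 29.5]
d [ 2.8 -5.  -0.2] rv [-0.03  0.01 -0.04] t 10.88 F [-0.5  0.7 -1.6]
```

```bash
python3 -m inch '[[1,[0.6,-3.5,0],[0,0,0]],[1,[7.8,1.3,-11.2],[0,0,0]],[1,[7.8,1.3,-11.2],[0,0,0]],[1,[7.8,1.4,-11.3],[0,0,0]],[1,[7.7,1.4,-11.3],[0,0,0]],[1,[0,0,0],[0,0,0]]]'; python3 -c "
from h import *
s=read_state();print(loc(),(s['contact_force']@B).round(1))"; python3 -m inch '[[1,[0.7,-4,0],[0,0,0]],[1,[0.7,-4,0],[0,0,0]],[1,[0.7,-4,0],[0,0,0]],[1,[0.7,-4,0],[0,0,0]]]'; python3 -c "
from h import *
s=read_state();print(loc(),(s['contact_force']@B).round(1))"
```

```text
t: 11.62
tool_pos: [560.8, -74.8, 132.3]
tcp_rot: [2.531, -0.001, 1.745]
contact_force: [0.9, 0.4, -0.3]
width: 0.004
gripper_force: 0.0
[ -1.7 -34.2 -14.2] [ 0.6  0.3 -0.8]
t: 12.12
tool_pos: [563.9, -92.1, 133.2]
tcp_rot: [2.53, 0.0, 1.744]
contact_force: [0.5, 3.7, -1.4]
width: -0.005
gripper_force: 1.2
[ -1.1 -51.8 -13.5] [ 0.1  3.6 -1.7]
```

Now I'll mirror the arc, outward (-y) and down.

```bash
python3 -m inch '[[1,[1.0,-3.8,-0.5],[0,0,0]],[1,[1.0,-3.8,-0.5],[0,0,0]],[1,[1.0,-3.8,-0.5],[0,0,0]]]'; python3 -c "
from h import *
s=read_state();print(loc(),(s['contact_force']@B).round(1))"; python3 -m inch '[[1,[1.2,-2.3,-1.2],[0,0,0]],[1,[1.2,-2.3,-1.2],[0,0,0]],[1,[1.2,-2.3,-1.2],[0,0,0]]]'; python3 -c "
from h import *
s=read_state();print(loc(),(s['contact_force']@B).round(1))"; python3 -m inch '[[1,[1.2,-2.3,-1.2],[0,0,0]],[1,[1.2,-2.3,-1.2],[0,0,0]],[1,[1.2,-2.3,-1.2],[0,0,0]]]'; python3 -c "
from h import *
s=read_state();print(loc(),(s['contact_force']@B).round(1))"
```

```text
t: 12.5
tool_pos: [566.2, -101.8, 131.5]
tcp_rot: [2.53, -0.002, 1.746]
contact_force: [-8.2, 8.2, 8.7]
width: -0.001
gripper_force: 5.8
[ -1.5 -61.8 -15.2] [-0.5  9.4 11. ]
t: 12.88
tool_pos: [569.7, -109.0, 128.0]
tcp_rot: [2.53, -0.001, 1.745]
contact_force: [-8.9, 4.8, 10.5]
width: 0.003
gripper_force: 5.9
[ -1.7 -69.4 -19.4] [-0.5  6.2 13.2]
t: 13.25
tool_pos: [573.0, -115.5, 125.1]
tcp_rot: [2.529, -0.001, 1.746]
contact_force: [-13.1, 5.3, 16.8]
width: 0.003
gripper_force: 10.5
[ -1.7 -76.4 -23. ] [-0.2  7.5 20.6]
```

```bash
python3 -m inch '[[1,[0.5,-2,-0.3],[0,0,0]],[1,[0.5,-2,-0.3],[0,0,0]]]'; python3 -c "
from h import *
s=read_state();print(loc(),(s['contact_force']@B).round(1))"; python3 -m inch '[[1,[0.3,-2,0],[0,0,0]],[1,[0.3,-2,0],[0,0,0]]]'
python3 - <<'E'
from h import *
s=read_state();print(loc(),(s['contact_force']@B).round(1))
E
```

```text
t: 13.5
tool_pos: [574.7, -120.6, 123.7]
tcp_rot: [2.53, -0.0, 1.745]
contact_force: [-2.1, 3.7, 1.6]
width: 0.004
gripper_force: 1.7
[ -1.8 -81.7 -24.7] [-0.3  4.   2.2]
t: 13.75
tool_pos: [576.2, -126.1, 123.9]
tcp_rot: [2.53, 0.002, 1.743]
contact_force: [-1.3, 2.4, 0.3]
width: 0.005
gripper_force: 1.2
[ -1.3 -87.4 -24.7] [-0.5  2.6  0.8]
```

Next I'll back off, rise above the handle, and look.

```bash
python3 -m inch '[[1,[-1,6,0],[0,0,0]],[0.5,[-14,6,20],[0,0,0]],[0.5,[-14,6,20],[0,0,0]],[0.5,[-14,12,20],[0,0,0]],[0.5,[-18,25,20],[0,0,0]],[0.5,[-6,30,0],[0,0,0]],[0.5,[0,0,0],[0,0,0]],[0.5,[0,0,0],[0,0,0]]]'
python3 - <<'E'
from h import *
print(loc());s=read_state();c=camera("wrist");np.savez("w6.npz",E=wristE(c,s),**c)
cv2.imwrite("pics/w6.png",c["pixels"][:,:,::-1])
PL=(cloud(c,wristE(c,s))-G)@B
m=(PL[...,2]>15)&(PL[...,2]<38)&(np.abs(PL[...,0])<12)&(np.abs(PL[...,1])<35)
v,u=np.nonzero(m);print("px",u.min(),u.max(),v.min(),v.max())
print("handle top",np.percentile(PL[m],[3,25,50,75,97],axis=0).round(1))
for a,b in((-20,-10),(-10,0),(0,10),(10,22)):
    k=m&(PL[...,1]>a)&(PL[...,1]<b);print(a,k.sum(),np.median(PL[k],0).round(1) if k.any() else "")
T=R.from_euler('xyz',s["tcp_rot"]).as_matrix();PT=(cloud(c,wristE(c,s))-s["tool_pos"])@T
# finger tips: near points
k=(PT[...,2]<20)&(PT[...,2]>-80)
v,u=np.nonzero(k);
for side in (-1,1):
    q=PT[k&(PT[...,1]*side>2)];print(side,len(q),np.percentile(q,[1,50,99],axis=0).round(1))
E
```

```text
t: 14.75
tool_pos: [509.9, -41.5, 204.4]
tcp_rot: [2.529, 0.003, 1.743]
contact_force: [0.0, -1.2, -0.1]
width: 0.499
gripper_force: 0.0
[ 3.2  7.2 70.4]
px 306 321 236 300
handle top [[ -4.4 -21.   20.5]
 [ -2.4 -11.4  28.1]
 [  0.1  -0.5  28.7]
 [  2.6   9.5  29.3]
 [  4.5  16.3  30.2]]
-20 218 [  0.1 -15.1  28.8]
-10 223 [ 0.1 -5.  28.9]
0 242 [ 0.1  5.1 28.8]
10 228 [ 0.1 14.6 28.2]
-1 3050 [[-10.5 -42.4 -79.9]
 [  7.  -22.2 -63. ]
 [ 13.3 -20.2 -36. ]]
1 3073 [[-10.5  22.1 -79.8]
 [  7.   24.1 -62.9]
 [ 13.3  45.1 -35.5]]
```

View pics/w6.png

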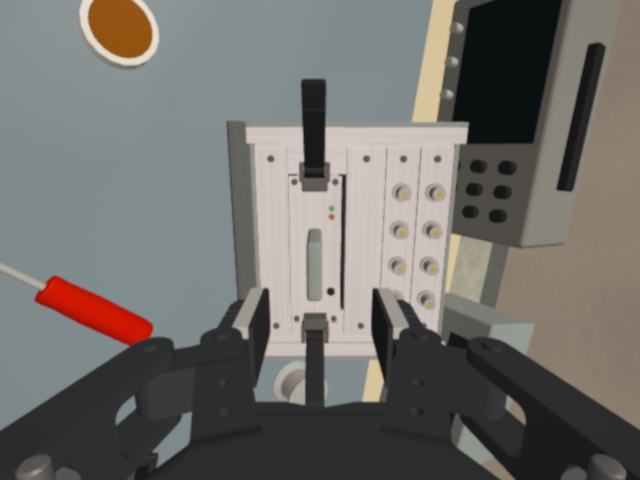

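Both levers are fully out, with the left at (314,110) over the upper rail and the right at (314,370). The module is up about 6 mm. Next I'll move to the handle with the jaws half open.

Run:
```python
from h import *
print(loc());go(G+B@[0,-1,0],toolR(B));print((B@[0,0,-43]).round(1))
```

```text
[ 3.1  7.  70.3]
d [ 38.6  -1.4 -59.4] rv [ 0.12  0.13 -0.05] t 14.8 F [ 0.4 -1.1 -0.4]
[ 24.3   4.2 -35.2]
```

```bash
python3 -m inch '[[0.5,[-1.1,-8.3,-1.8],[0,0,0]],[0.5,[8,1.4,-11.6],[0,0,0]],[0.5,[8,1.4,-11.6],[0,0,0]],[0.5,[8,1.4,-11.6],[0,0,0]],[0.5,[8,1.4,-11.6],[0,0,0]],[0.5,[0,0,0],[0,0,0]],[0.5,[0,0,0],[0,0,0]]]'
python3 - <<'E'
from h import *
s=read_state();print(loc(),(s['contact_force']@B).round(1));c=camera("wrist");np.savez("w7.npz",E=wristE(c,s),**c)
cl=cloud(c,wristE(c,s));PL=(cl-G)@B
m=(PL[...,2]>20)&(PL[...,2]<36)&(np.abs(PL[...,0])<14)&(np.abs(PL[...,1])<30)
print("handle top",np.percentile(PL[m],[3,50,97],axis=0).round(1))
T=R.from_euler('xyz',s["tcp_rot"]).as_matrix();PT=(cl-s["tool_pos"])@T
print("handle in tool",np.percentile(PT[m],[3,50,97],axis=0).round(1))
k=(PT[...,2]<-20)&(PT[...,2]>-70)&(np.abs(PT[...,1])<40)
for sd in(-1,1): q=PT[k&(PT[...,1]*sd>8)];print(sd,np.percentile(q,[1,50,99],axis=0).round(1))
go(G+B@[0,-1,-43],toolR(B))
E
```

```text
t: 15.68
tool_pos: [539.9, -44.1, 155.7]
tcp_rot: [2.53, 0.001, 1.743]
contact_force: [0.1, -0.4, 0.5]
width: 0.499
gripper_force: 0.0
[-0.9 -0.5 13.8] [ 0.3 -0.4  0.4]
handle top [[ -4.5 -21.2  24.3]
 [  0.3  -0.7  28.8]
 [  4.7  16.1  30. ]]
handle in tool [[-20.8  -3.6 -16.2]
 [ -0.2   1.2 -15. ]
 [ 16.6   5.5 -10.6]]
-1 [[-10.7 -33.7 -69.7]
 [  6.9 -21.  -55.3]
 [ 11.3 -20.2 -35.2]]
1 [[-10.6  22.1 -69.8]
 [  6.9  22.9 -55.4]
 [ 11.3  35.6 -35.1]]
d [ 32.9   5.  -46.3] rv [ 0.08  0.08 -0.06] t 15.72 F [ 0.4 -0.1 -0.2]
```

```bash
python3 -m inch '[[0.5,[5.8,-0.8,-7.8],[0,0,0]],[0.5,[5.4,0.9,-7.8],[0,0,0]],[0.5,[5.4,0.9,-7.8],[0,0,0]],[0.5,[5.4,0.9,-7.8],[0,0,0]],[0.5,[5.4,0.9,-7.8],[0,0,0]],[0.5,[5.4,0.9,-7.8],[0,0,0]],[0.5,[0,0,0],[0,0,0]],[0.5,[0,0,0],[0,0,0]]]'
python3 - <<'E'
from h import *
s=read_state();print(loc(),(s['contact_force']@B).round(1));c=camera("wrist")
cl=cloud(c,wristE(c,s));PL=(cl-G)@B
m=(PL[...,2]>20)&(PL[...,2]<36)&(np.abs(PL[...,0])<14)&(np.abs(PL[...,1])<30)
print("top",np.percentile(PL[m],[3,50,97],axis=0).round(1))
E
```

```text
t: 16.73
tool_pos: [572.7, -39.9, 109.5]
tcp_rot: [2.529, 0.002, 1.743]
contact_force: [-0.1, -0.5, -0.9]
width: 0.502
gripper_force: 0.0
[ -0.3  -1.9 -43. ] [-0.7 -0.5 -0.6]
top [[ -4.5 -18.4  22.8]
 [  0.    1.   28.8]
 [  4.7  16.1  30. ]]
```

Now I'll close on the handle with 100 N.

```bash
python3 -m inch '[[1,[0,0,0],[0,0,0]],[1,[0,0,0],[0,0,0]],[1,[0,0,0],[0,0,0]],[1,[0,0,0],[0,0,0]],[1,[0,0,0],[0,0,0]],[1,[0,0,0],[0,0,0]]]' 100; python3 -c "
from h import *
s=read_state();print(loc(),(s['contact_force']@B).round(1))"
```

```text
t: 17.52
tool_pos: [572.6, -39.9, 109.3]
tcp_rot: [2.529, 0.002, 1.743]
contact_force: [-3.4, -1.0, 4.9]
width: 0.107
gripper_force: 97.3
[ -0.5  -1.8 -43.1] [-0.1 -0.4  6. ]
```

```bash
python3 -m inch '[[1,[-2.8,-0.5,4.1],[0,0,0]],[1,[-2.8,-0.5,4.1],[0,0,0]],[1,[-2.8,-0.5,4.1],[0,0,0]],[1,[-2.8,-0.5,4.1],[0,0,0]]]'; python3 -c "
from h import *
s=read_state();print(loc(),(s['contact_force']@B).round(1),s['contact_force'],s['width'])"
```

```text
t: 18.02
tool_pos: [561.1, -41.7, 125.6]
tcp_rot: [2.53, 0.001, 1.743]
contact_force: [1.0, 0.2, -2.6]
width: 0.108
gripper_force: 97.3
[ -0.7  -1.7 -23.1] [-0.6  0.  -2.7] [ 1.02542972  0.18919088 -2.60677586] 0.10784304511259046
```

```bash
python3 -m inch '[[1,[-4.5,-0.8,6.55],[0,0,0]],[1,[-4.5,-0.8,6.55],[0,0,0]],[1,[-4.5,-0.8,6.55],[0,0,0]],[1,[-4.5,-0.8,6.55],[0,0,0]],[1,[-4.5,-0.8,6.55],[0,0,0]],[1,[-4.5,-0.8,6.55],[0,0,0]],[1,[-4.5,-0.8,6.55],[0,0,0]],[1,[-4.5,-0.8,6.55],[0,0,0]],[1,[-4.5,-0.8,6.55],[0,0,0]],[1,[-4.5,-0.8,6.55],[0,0,0]],[1,[-4.5,-0.8,6.55],[0,0,0]],[1,[0,0,0],[0,0,0]]]'
python3 - <<'E'
from h import *
s=read_state();print(loc(),(s['contact_force']@B).round(1),s['contact_force'].round(1),s['width'])
c=camera("top");np.savez("top1.npz",**c);P=cloud(c);im=c["pixels"]
# tray rim: dark pixels, rim height
m=np.zeros((480,640),bool);m[235:300,395:495]=1
d=m&(im.max(2)<75);n,l,st,ce=cv2.connectedComponentsWithStats(d.astype(np.uint8));i=1+st[1:,4].argmax();print(st[i])
K=c["camera_matrix"];E=np.array(c["extrinsics"]);C=-E[:3,:3].T@E[:3,3]
v,u=np.nonzero(l==i);ray=np.c_[(u-K[0,2])/K[0,0],-(v-K[1,2])/K[1,1],-np.ones(len(u))]@E[:3,:3]
for z in (48,):
    q=C+ray*((z-C[2])/ray[:,2])[:,None]; r=cv2.minAreaRect(q[:,:2].astype(np.float32));print(z,r)
q=P[m&(P[...,2]>42)&(P[...,2]<56)];print("rim depth",np.percentile(q,[2,50,98],axis=0).round(1),cv2.minAreaRect(q[:,:2].astype(np.float32)))
q=P[m&(P[...,2]>6)&(P[...,2]<20)];print("floor",len(q),np.median(q,0).round(1))
cv2.imwrite("pics/t1.png",cv2.resize(im[150:330,300:500],None,fx=3.5,fy=3.3)[:,:,::-1])
E
```

```text
t: 19.52
tool_pos: [512.1, -50.8, 198.1]
tcp_rot: [2.529, 0.002, 1.743]
contact_force: [0.3, 0.3, -4.2]
width: 0.103
gripper_force: 97.6
[ 0.  -2.3 64.9] [-2.1  0.3 -3.6] [ 0.3  0.3 -4.2] 0.10275783943584402
[ 406  247   70   38 2155]
48 ((433.84765625, -322.0247497558594), (153.9871368408203, 72.29126739501953), 83.89588165283203)
rim depth [[ 398.2 -398.    42.6]
 [ 435.3 -325.    47.9]
 [ 474.6 -248.3   53.2]] ((436.32745361328125, -324.10833740234375), (151.4379119873047, 69.06005096435547), 83.63326263427734)
floor 1455 [ 438.3 -328.8   11.7]
```

View pics/t1.png

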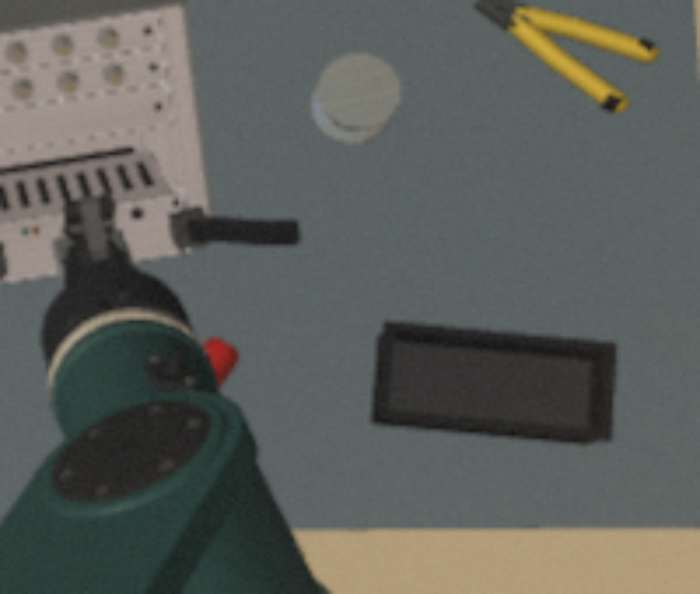

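The module is out and in the grip, and the wide tray at crop (495,382) is empty. The tray's centre is ≈ (435.5,-323.8) with yaw ≈ -6.4°.

```bash
cat >> h.py <<'E'
a=np.radians(-6.4);TX=np.array([np.cos(a),np.sin(a),0]);TY=np.array([-np.sin(a),np.cos(a),0])
TR=np.c_[TY,TX,[0,0,-1.]]
E
python3 - <<'E'
from h import *
go([434.4,-324.7,180],TR)
E
```

```text
d [ -77.7 -273.9  -17.8] rv [ -0.96  35.2  -15.79] t 19.57 F [-0.2 -0.2 -3.1]
```

```bash
python3 -m inch '[[1,[-7.5,-1.3,11],[0,0,0]],[1,[-7.5,-1.3,11],[0,0,0]],[1,[-7.5,-1.3,11],[0,0,0]],[1,[-7.5,-1.3,11],[0,0,0]],[1,[-2,-10,5],[0,0,0]],[1,[-4,-19,0],[-0.1,2.5,-1.1]],[1,[-4,-20,0],[-0.1,2.5,-1.1]],[1,[-4,-20,0],[-0.1,2.5,-1.1]],[1,[-4,-20,0],[-0.1,2.5,-1.1]],[1,[-4,-20,0],[-0.1,2.5,-1.1]],[1,[-4,-20,0],[-0.1,2.5,-1.1]],[1,[-4,-20,0],[-0.1,2.5,-1.1]],[1,[-4,-20,0],[-0.1,2.5,-1.1]],[1,[-4,-20,0],[-0.1,2.5,-1.1]],[1,[-4,-20,0],[0,2.5,-1.1]],[1,[-4,-20,0],[0,2.5,-1.1]],[1,[-1,-20,0],[0,2.5,-1.1]],[1,[-1,-20,0],[0,2.5,-1.2]],[1,[0,0,0],[0,2.5,-1.2]],[1,[0,0,0],[0,0,0]]]'; python3 -c "
from h import *
s=read_state();print(s['width'],s['gripper_force']);go([434.4,-324.7,140],TR)"
```

```text
t: 22.08
tool_pos: [435.0, -325.3, 245.5]
tcp_rot: [3.139, -0.005, 1.464]
contact_force: [0.4, -0.2, -3.5]
width: 0.109
gripper_force: 97.7
0.1085020973989322 97.74402737617493
d [  -0.6    0.6 -105.5] rv [-0.29  0.16 -0.28] t 22.07 F [ 0.4 -0.2 -3.5]
```

Run:
```python
from h import *
s=read_state();c=camera("wrist");W=cloud(c,wristE(c,s));S=np.c_[TX,TY,[0,0,1]]
O=np.array([435.5,-323.8,0]);L=(W-O)@S
near=(np.abs(L[...,0])<45)&(np.abs(L[...,1])<90)
m=near&(L[...,2]>42)&(L[...,2]<54);q=L[m];print("rim",len(q),np.percentile(q,[1,50,99],axis=0).round(1))
for a,b in((25,50),(50,66)):
    k=m&(L[...,1]>a)&(L[...,1]<b);
    if k.sum():
        x=L[k][:,0];print(a,k.sum(),"x<0:",np.percentile(x[x<0],[2,98]).round(1) if (x<0).any() else "", "x>0:",np.percentile(x[x>0],[2,98]).round(1) if (x>0).any() else "")
f=near&(L[...,2]>6)&(L[...,2]<18);print("floor",f.sum(),np.percentile(L[f],[1,50,99],axis=0).round(1) if f.any() else "")
z=s["tool_pos"][2]
h=near&(np.abs(L[...,2]-(z+72))<5)&(np.abs(L[...,0])<9)&(np.abs(L[...,1])<26);print("handle top",np.percentile(L[h],[2,50,98],axis=0).round(1),z)
p=near&(np.abs(L[...,2]-(z+28))<5);print("panel",p.sum(),np.percentile(L[p],[2,50,98],axis=0).round(1))
q=W[p];n=np.linalg.svd(q-q.mean(0),full_matrices=False)[2][2];print("panel n",n.round(3))
t=camera("top");Pt=(cloud(t)-O)@S;m=(np.abs(Pt[...,0])<60)&(np.abs(Pt[...,1])<95)&(Pt[...,2]>z+20)&(Pt[...,2]<z+36);print("panel top cam",m.sum(),np.percentile(Pt[m],[2,50,98],axis=0).round(1) if m.any() else "")
```

```text
rim 535 [[-32.4  40.5  46.9]
 [ 26.2  66.8  49. ]
 [ 35.2  77.9  50.8]]
25 94 x<0: [-32.4 -29.3] x>0: [29.8 35.1]
50 164 x<0: [-32.4 -27.4] x>0: [29.4 34.8]
floor 56 [[-25.3  65.4  11.2]
 [ 22.5  68.3  13.1]
 [ 28.   71.2  15.9]]
handle top [[ -7.1 -18.8 313.5]
 [ -0.    1.4 317.6]
 [  7.1  16.  321.3]] 245.46232532018283
panel 8764 [[-1.840e+01 -4.410e+01  2.729e+02]
 [-2.000e-01  2.770e+01  2.742e+02]
 [ 1.820e+01  5.180e+01  2.761e+02]]
panel n [ 0.004  0.008 -1.   ]
panel top cam 250 [[-20.7 -61.5 268.7]
 [-12.7  13.  273.3]
 [ 16.1  34.5 279.3]]
```

```bash
python3 -m inch '[[1,[1.3,2.4,-20],[-0.2,0.2,-0.3]],[1,[0,0,-25],[0,0,0]],[1,[0,0,-25],[0,0,0]],[1,[0,0,-25],[0,0,0]],[1,[0,0,-15],[0,0,0]],[1,[0,0,-10],[0,0,0]],[1,[0,0,-10],[0,0,0]],[1,[0,0,-10],[0,0,0]],[1,[0,0,-10],[0,0,0]],[1,[0,0,-8],[0,0,0]],[1,[0,0,-4],[0,0,0]],[1,[0,0,0],[0,0,0]]]'; python3 -c "
from h import *
s=read_state();print(s['width'],s['gripper_force'],s['moment']);go([435.7,-322.3,71.5],TR)"
```

```text
t: 23.68
tool_pos: [435.2, -322.2, 84.1]
tcp_rot: [-3.14, -0.0, 1.458]
contact_force: [0.3, -0.7, -2.9]
width: 0.101
gripper_force: 97.6
0.10094096240490319 97.63053059577942 [ 0.02530955  0.02532102 -0.00262456]
d [  0.5  -0.1 -12.6] rv [-0.03 -0.08  0.05] t 23.68 F [ 0.3 -0.7 -2.9]
```

No contact with the rim. I'll lower slowly until it touches the foam.

```bash
python3 -m inch '[[1,[0,0,-3],[0,0,0]],[1,[0,0,-3],[0,0,0]],[1,[0,0,-3],[0,0,0]],[1,[0,0,0],[0,0,0]]]';  python3 -m inch '[[1,[0,0,-1.5],[0,0,0]],[1,[0,0,-1.5],[0,0,0]],[1,[0,0,0],[0,0,0]]]'
```

```text
t: 24.18
tool_pos: [435.1, -322.1, 75.1]
tcp_rot: [-3.14, -0.0, 1.458]
contact_force: [0.5, 0.3, -3.6]
width: 0.104
gripper_force: 97.6
t: 24.55
tool_pos: [435.4, -322.4, 72.5]
tcp_rot: [-3.141, 0.0, 1.458]
contact_force: [0.2, 0.3, -2.4]
width: 0.101
gripper_force: 98.2
```

```bash
python3 -m inch '[[1,[0,0,-0.7],[0,0,0]],[1,[0,0,-0.7],[0,0,0]],[1,[0,0,0],[0,0,0]]]';  python3 -m inch '[[1,[0,0,-0.8],[0,0,0]],[1,[0,0,0],[0,0,0]]]'
```

```text
t: 24.92
tool_pos: [435.5, -322.3, 72.4]
tcp_rot: [-3.141, 0.0, 1.458]
contact_force: [-1.6, 3.2, 11.1]
width: 0.102
gripper_force: 100.2
t: 25.18
tool_pos: [435.6, -322.4, 72.4]
tcp_rot: [-3.141, 0.001, 1.458]
contact_force: [-4.2, 5.0, 19.1]
width: 0.101
gripper_force: 101.3
```

It's on the floor. I'll ease the load, open the jaws, and rise.

```bash
python3 -m inch '[[1,[0,0,1.2],[0,0,0]],[1,[0,0,0],[0,0,0]],[0.8,[0,0,0],[0,0,0]],[0.7,[0,0,0],[0,0,0]],[0.5,[0,0,0],[0,0,0]],[0.5,[0,0,0],[0,0,0]],[0.5,[0,0,0],[0,0,0]],[0.5,[0,0,0],[0,0,0]],[0.5,[0,0,5],[0,0,0]],[0.5,[0,0,10],[0,0,0]],[0.5,[0,0,20],[0,0,0]],[0.5,[0,0,30],[0,0,0]],[0.5,[0,0,40],[0,0,0]],[0.5,[0,0,40],[0,0,0]],[0.5,[0,0,0],[0,0,0]],[0.5,[0,0,0],[0,0,0]]]'
python3 - <<'E'
from h import *
s=read_state();c=camera("wrist");W=cloud(c,wristE(c,s));S=np.c_[TX,TY,[0,0,1]]
O=np.array([435.5,-323.8,0]);L=(W-O)@S
near=(np.abs(L[...,0])<45)&(np.abs(L[...,1])<90)
h=near&(L[...,2]>138)&(L[...,2]<150)&(np.abs(L[...,0])<12)&(np.abs(L[...,1])<30);print("handle top",h.sum(),np.percentile(L[h],[2,50,98],axis=0).round(1))
p=near&(L[...,2]>94)&(L[...,2]<108);q=W[p];n=np.linalg.svd(q-q.mean(0),full_matrices=False)[2][2];print("panel",p.sum(),np.percentile(L[p],[2,50,98],axis=0).round(1),n.round(3))
m=near&(L[...,2]>42)&(L[...,2]<54);q=L[m];print("rim",len(q),np.percentile(q,[1,50,99],axis=0).round(1))
E
```

```text
t: 27.18
tool_pos: [435.1, -322.0, 216.5]
tcp_rot: [-3.141, 0.0, 1.458]
contact_force: [0.2, 0.3, -0.5]
width: 0.497
gripper_force: 0.0
handle top 755 [[-4.200e+00 -1.810e+01  1.415e+02]
 [ 1.000e-01  1.400e+00  1.446e+02]
 [ 5.100e+00  1.950e+01  1.461e+02]]
panel 4903 [[-1.810e+01 -5.270e+01  9.960e+01]
 [ 1.000e-01  6.800e+00  1.010e+02]
 [ 1.860e+01  5.330e+01  1.032e+02]] [ 0.001 -0.001 -1.   ]
rim 2743 [[-32.1 -70.   43. ]
 [ 11.9  17.2  48.9]
 [ 35.4  77.4  50.6]]
```

The module stands upright, with its handle top at 144.6 mm (grip ≈ 122.6 mm). It is centred within about 4 mm, and the gripper is clear.

```bash
python3 -c "
from workcell import finish_job
print(finish_job())"
```

```text
the job is handed in; nothing more can be done
None
```

The power module was pried loose with both levers, drawn out, and set upright in the wide tray, centred within about 4 mm; I let go and handed the job in at about 27 s, with no verdict returned.

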